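# Spin-check an index disc and brake it on the mark

## Task

Check that the plywood index disc on the jig runs freely: flick it with a fingertip so that it spins by itself, untouched, for at least a second. Then brake it gently with a fingertip on the disc itself, not on its knob, so that the steel tab on its rim stops pointing straight at the fixed pointer, and finish while still holding it there with the fingertip on the disc. Do not grip anything or squeeze or press the disc hard, and leave everything else where it stands.

Things in the scene. Friction and masses are not known exactly. Their poses are not given: they have to be found in the camera images.
- disc: Level plywood index disc, 240 mm across, 12 thick, about 0.4 kg, on a vertical axis; turns freely, endlessly, either way. Origin on the axis at the underside; z up, x towards the tab. Spun at 4 rad/s it coasts some 8 to 13 s, losing 0.5 to 0.8 rad/s each second at first, about half that at 1 rad/s. A push of a few newtons down on the outer part of its face stops it almost at once.
- disc_top (a point): Centre of the disc's top face, on the axis, 72 mm above the bench (a hub cap 32 mm across, 6 high, sits here). The face is bare and flat from 75 to 120 mm off the axis. The bearing is sprung: the face stays put up to about 1.5 to 3 N of downward push, then sinks 1 mm per further 2.5 N, by 6 mm at most.
- knob: The only knob on the disc: a black upright round peg, 18 mm across and 32 mm tall, fixed on the disc's face 60 mm off the axis, on the side opposite the tab. Origin: centre of its foot on the disc's face. It can be pushed sideways to flick the disc.
- tab_tip (a point): Point of the flat steel tab (24 mm wide, pointed) that sticks 24 mm out of the disc's rim, 144 mm off the axis; it turns with the disc and is flush with the disc's face.
- pointer_tip (a point): Point of the fixed steel pointer on its short post (top 71 mm above the bench), beside the disc, 151 mm off the axis and aimed at it: when the tab points at it the two points are 7 mm apart. It stands on the far side of the disc from the robot, up to 75 degrees off to the left or right.
- jig: The fixed white square board, 360 mm by 360 mm, 18 mm thick, screwed to the bench, that carries the disc's pedestal and the pointer. Origin: centre of its underside, on the disc's axis; x towards the pointer.
- collar: loose steel shaft collar, 42 mm across, 22 tall, on a corner of the jig's board; bystander
- finial: loose turned wooden finial, 36 mm across, 44 tall, on a corner of the jig's board; bystander
- blank: loose round wooden turning blank, 110 mm across, 60 tall, on the bench; bystander
- mallet: loose hammer lying on the bench; bystander
- screwdriver: loose screwdriver lying on the bench; bystander
- jar: loose closed jar, 68 mm across, 85 tall; bystander
- mug: loose mug, 80 mm across, 90 tall; bystander

How it is judged:
By the outcome, as a careful person would: the job done as asked, in the order asked, and still so for the second after the job is handed in, while the arm keeps its last pose, push and grip.
It also fails if it takes over 51 s, if anything falls off the work surface, if the arm or the gripper's body presses on something with over 40 N, if the wrist force passes 120 N, or if a joint passes its speed limit or range.

## Robot

A 6-joint arm with a two-finger parallel gripper is mounted at the origin on the work surface. World frame = base frame: x ahead of the robot, y to its left, z up, the work surface at z = 0. Lengths are in m, angles in rad, forces in N, time in s.
With the tool pointing down it reaches from about 0.375 to 0.9 m from the base axis. Payload 3.1 kg.
Tool frame: the origin (TCP) lies between the finger pads; the fingertips stand 17 mm ahead of it and the grasp point (between the pads) lies 2 mm behind it; z points along the fingers, y is the line along which they close (so a half turn about z gives the same grasp; the last joint's range is limited). The gripper opens to 85 mm and grips with 20 to 120 N. Pads are 22 mm wide; open, the fingers measure 114 mm over their backs; the gripper's body (76 mm by 85 mm) begins 54 mm behind the grasp point. The pads swing forward as they close: fully open they stand 13 mm farther back than shut.
Start: joints at [0.93, 0.527, 1.433, -0, 1.181, -0.178], TCP at [0.278, 0.56, 0.248] pointing down, gripper open.
Joint ranges: [-3.08, 3.08], [-0.75, 2.2], [0.22, 2.44], [-1.43, 4.57], [0, 2.65], [-2.85, 2.85]. Speed limits (rad/s): [2.79, 2.79, 3.14, 3.14, 3.14, 3.14].

## Interface

Orientations are given as a unit quaternion [x, y, z, w].
In Python, from station import sense, vision, order gives the robot as it stands.
- The arm moves only by the shell command python3 -m crank 'ROWS' [OPENING] [FORCE]. ROWS is JSON, a list of rows, each an object with "dp": the shift along the world's x, y, z in units of 30 mm (1.0 is 30 mm), a list of three; "angular": the turn, a rotation vector about the world's x, y, z in degrees, a list of three. In form: [{"dp": [dx, dy, dz], "angular": [ax, ay, az]}, ...]. A call has 1 to 20 rows; each row shifts and turns the commanded pose from where the row before left it; what a row does not reach is not made up. A row lasts 1/10 s, in which the tool goes at most 50 mm and 8.59 degrees, less where a joint would pass 70% of its speed; a pose out of reach is approached as far as the arm can. A call is refused whole if a number of a shift passes 1 or a number of a turn 8.59, either way. A call with a gripper value outside its range is refused whole. OPENING is the closure, from 0 (fully open) to 1 (shut), set as the call begins (- or left out, the last holds). The fingers move at their own pace and stop on an object; FORCE is the grip in N (left out, the last holds). Time passes only in rows, so rows that do not move let the fingers close. It gives the time, the measured TCP pose, the force, the opening and the grip force at its end, in the units of the state.
- sense(): the state, without advancing time (a new reading comes with each control period).
- vision.snapshot(name): name is "side" or "top" or "wrist"; returns a dict with "image" (384x512x3 uint8, blue, green, red), "range_z" (384x512 float32, m along the optical axis (not along the pixel's ray), 0 where there is no reading), "mtx" (3x3 intrinsics, pixels), "dist" ([k1, k2, p1, p2, k3] as OpenCV has them; the pictures are not rectified), "pose" (4x4, takes a point from camera to world coordinates); the wrist camera has in their place "mount" (4x4, takes a point from camera to tool coordinates, whose origin is the TCP and whose axes are the flange's). Camera axes: x right, y down, z forward; pixel columns grow to the right and rows downward; lengths in m; the calibration is good to about 2 mm. A picture is of the moment at which its call begins: read the wrist's pose just before it.
- order.sign_off(): hands the job in; it is judged then, once.
The state is a dict: "t": time; "q": joint angles; "qd": joint speeds; "tau": joint torques, N m; "tcp_pos": TCP position; "tool_rot": TCP orientation; "force": force on the tool from outside, world axes, zero at the start; "ft_torque": the same for the moment, N m; "finger_gap": opening from 0.0 (shut) to 1.0 (fully open); "gripper_force": force on a finger pad.
Only numpy, scipy, OpenCV 4.12 (cv2) and the standard library are available. Lean on these libraries where they do the work, as an engineer would, in place of code of your own. Each camera call takes 0.05 s, during which the arm holds its last target. There are 200 camera calls.

## Working session

There is one attempt and no reset: what is moved stays moved. The work goes in short steps, Python scripts to look and compute and a shell command to move; the robot and the scene stay as the last step left them, time stands still between calls to the robot, and variables do not carry over. Pictures are saved under pics/ and viewed, at most 10 in all, crops included, and the job is handed in when it is done.

```bash
ls; mkdir -p pics
python3 - <<'E'
from station import sense, vision
import cv2
for n in ("top","side"):
    s=vision.snapshot(n); cv2.imwrite(f"pics/{n}0.png",s["image"]); print(n,s["mtx"],s["dist"],s["pose"])
print(sense())
E
```

```text
pics
top [[452.02099974   0.         263.2905873 ]
 [  0.         452.02099974 188.11975163]
 [  0.           0.           1.        ]] [-0.1407689  0.         0.         0.         0.       ] [[-2.44678826e-02 -9.90039682e-01  1.38646138e-01  3.40456557e-01]
 [-9.99698197e-01  2.45364783e-02 -1.21468229e-03 -3.31278088e-02]
 [-2.19930429e-03 -1.38634015e-01 -9.90341241e-01  1.46879899e+00]
 [ 0.00000000e+00  0.00000000e+00  0.00000000e+00  1.00000000e+00]]
side [[401.35006392   0.         263.62834935]
 [  0.         401.35006392 193.22618268]
 [  0.           0.           1.        ]] [-0.09990952  0.          0.          0.          0.        ] [[ 0.81208984 -0.31876453  0.48877322 -0.0722733 ]
 [-0.58352298 -0.43884517  0.68331241 -0.86752091]
 [-0.00331999 -0.84012147 -0.54238814  0.74358703]
 [ 0.          0.          0.          1.        ]]
{'t': 0.1, 'q': array([ 9.30538790e-01,  5.28395927e-01,  1.43374929e+00, -1.65752342e-05,
        1.18142789e+00, -1.78502785e-01]), 'qd': array([-0.00196346, -0.0018003 , -0.00220985,  0.00010692, -0.0003485 ,
       -0.00056802]), 'tau': array([-3.43523761e-04, -4.43309927e+01, -1.78585482e+01, -2.60923298e-04,
        3.93220267e-03, -3.45553399e-07]), 'tcp_pos': array([0.27806115, 0.55906176, 0.2474254 ]), 'tool_rot': array([ 2.28828525e-01,  9.73466243e-01, -9.11454626e-04, -3.87120611e-04]), 'force': array([-0.37654536,  0.99290823,  0.45910291]), 'ft_torque': array([0.00834905, 0.01946477, 0.01310966]), 'gripper_force': 0.0, 'finger_gap': 0.9977226607903299}
```

View pics/top0.png

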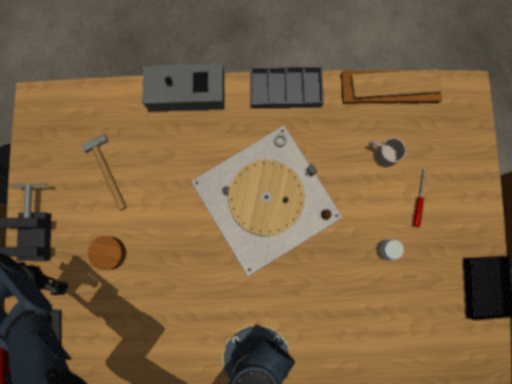

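View pics/side0.png

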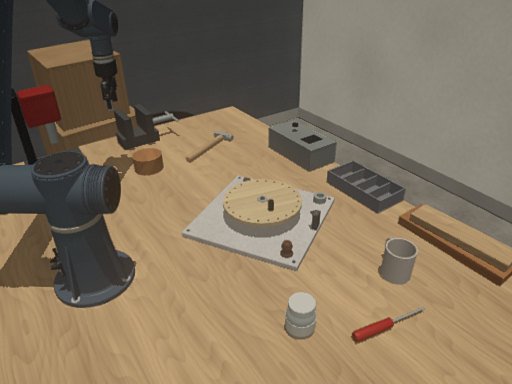

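The top picture shows the disc hub at (267,197), the knob near (285,200), the tab near (226,190) and the pointer near (311,169). The collar sits at (280,141) and the finial at (326,214). I'll zoom in and compute positions.

```bash
cat > h.py <<'E'
import numpy as np, cv2
from station import sense, vision
def px2w(s,uv,z):
    n=cv2.undistortPoints(np.array([[uv]],float),s["mtx"],np.array(s["dist"]))[0,0]
    P=np.array(s["pose"]); d=P[:3,:3]@[n[0],n[1],1]; o=P[:3,3]
    return o+d*(z-o[2])/d[2]
def w2px(s,p):
    P=np.linalg.inv(np.array(s["pose"]))
    return cv2.projectPoints(np.array([p],float),cv2.Rodrigues(P[:3,:3])[0],P[:3,3],s["mtx"],np.array(s["dist"]))[0][0,0]
E
python3 - <<'E'
from h import *
s=vision.snapshot("top")
im=s["image"][120:280,185:350]
cv2.imwrite("pics/crop0.png",cv2.resize(im,None,fx=3.6,fy=3.6,interpolation=cv2.INTER_CUBIC))
c=px2w(s,(266.5,197),.078)
print("c",c)
for n,uv,z in (("knobtop",(285.5,199.5),.104),("tab",(223,189),.072),("ptr",(309,170),.071),("collar",(280,141),.04),("finial",(326,213),.06),("c1",(283,127),.018),("c2",(340,216),.018),("c3",(249,273),.018),("c4",(192,182),.018)):
    p=px2w(s,uv,z); d=p-c; print(n,p.round(3),np.hypot(*d[:2]).round(3),np.degrees(np.arctan2(d[1],d[0])).round(1))
E
```

```text
c [ 0.50714455 -0.04409511  0.078     ]
knobtop [ 0.495 -0.101  0.104] 0.059 -102.0
tab [0.536 0.091 0.072] 0.138 77.8
ptr [ 0.59  -0.18   0.071] 0.159 -58.6
collar [ 0.693 -0.093  0.04 ] 0.193 -14.7
finial [ 0.454 -0.229  0.06 ] 0.193 -106.0
c1 [ 0.746 -0.105  0.018] 0.247 -14.3
c2 [ 0.447 -0.28   0.018] 0.244 -104.4
c3 [0.273 0.017 0.018] 0.242 165.4
c4 [0.569 0.197 0.018] 0.249 75.5
```

View pics/crop0.png

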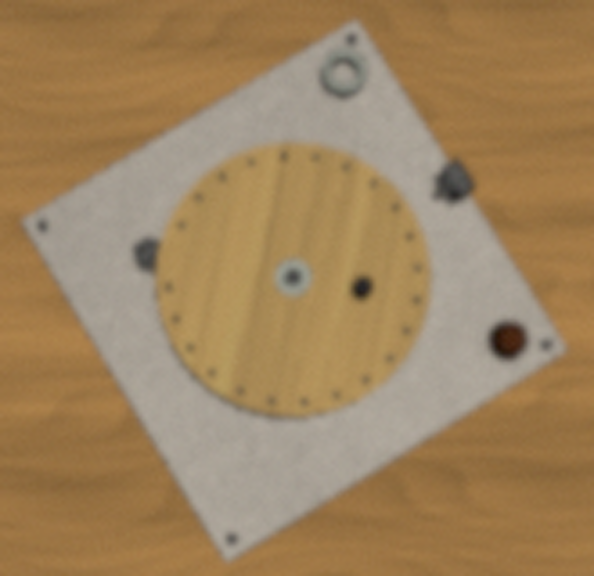

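Everything agrees: the board's corners put the axis at about (0.508, −0.044). The pointer bears −59.5° and the tab 78°. The knob is at −102°, at r of about 60 mm. First move: bring the closed fingertip to a spot behind the knob, staying high.

```bash
python3 -m crank '[{"dp":[0.25,-0.9,0],"angular":[0,0,0.7]},{"dp":[0.25,-0.9,0],"angular":[0,0,0.7]},{"dp":[0.25,-0.9,0],"angular":[0,0,0.7]},{"dp":[0.25,-0.9,0],"angular":[0,0,0.7]},{"dp":[0.25,-0.9,0],"angular":[0,0,0.7]},{"dp":[0.25,-0.9,0],"angular":[0,0,0.7]},{"dp":[0.25,-0.9,0],"angular":[0,0,0.7]},{"dp":[0.25,-0.9,0],"angular":[0,0,0.7]},{"dp":[0.25,-0.9,0],"angular":[0,0,0.7]},{"dp":[0.25,-0.9,0],"angular":[0,0,0.7]},{"dp":[0.25,-0.9,0],"angular":[0,0,0.7]},{"dp":[0.25,-0.9,0],"angular":[0,0,0.7]},{"dp":[0.25,-0.9,0],"angular":[0,0,0.7]},{"dp":[0.25,-0.9,0],"angular":[0,0,0.7]},{"dp":[0.25,-0.9,0],"angular":[0,0,0.7]},{"dp":[0.25,-0.9,0],"angular":[0,0,0.7]},{"dp":[0.25,-0.9,0],"angular":[0,0,0.7]},{"dp":[0.25,-0.9,0],"angular":[0,0,0.7]},{"dp":[0.25,-0.9,0],"angular":[0,0,0.7]},{"dp":[0.25,-0.9,0],"angular":[0,0,0.7]}]' 1 20
```

```text
t: 2.15
tcp_pos: [0.4285, 0.0184, 0.2483]
tool_rot: [0.108, 0.994, 0.0, -0.0]
force: [-0.3, 1.0, -0.1]
finger_gap: -0.001
gripper_force: 0.0
```

```bash
python3 -m crank '[{"dp":[0.1,-0.9,-0.5],"angular":[0,0,0]},{"dp":[0.1,-0.9,-0.7],"angular":[0,0,0]},{"dp":[0.1,-0.9,-0.7],"angular":[0,0,0]},{"dp":[0.1,-0.7,-0.7],"angular":[0,0,0]},{"dp":[0.1,-0.3,-0.7],"angular":[0,0,0]},{"dp":[0,0,-0.6],"angular":[0,0,0]},{"dp":[0,0,0],"angular":[0,0,0]}]'
python3 - <<'E'
from h import *
im=vision.snapshot("side")["image"][110:310,170:370]; cv2.imwrite("pics/s1.png",cv2.resize(im,None,fx=3,fy=3,interpolation=cv2.INTER_CUBIC))
w=vision.snapshot("top")["image"][100:290,160:380]; cv2.imwrite("pics/t1.png",cv2.resize(w,None,fx=3,fy=3,interpolation=cv2.INTER_CUBIC))
E
```

```text
t: 2.85
tcp_pos: [0.442, -0.0913, 0.1294]
tool_rot: [0.109, 0.994, 0.001, -0.003]
force: [-0.1, 0.7, 0.1]
finger_gap: -0.0
gripper_force: 0.0
```

View pics/s1.png

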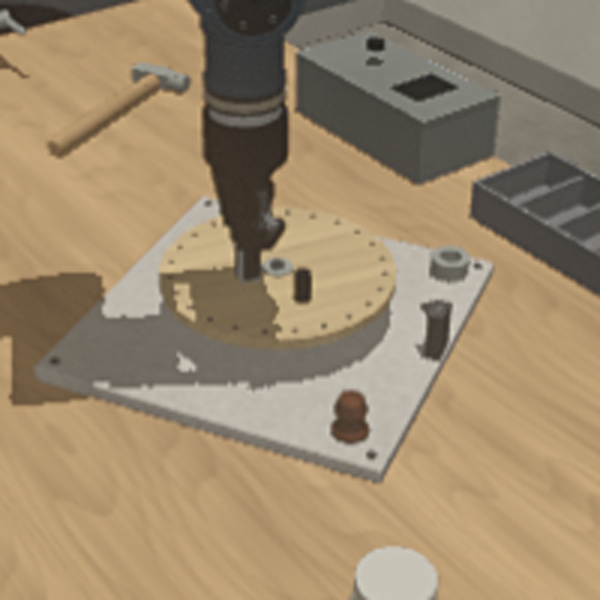

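View pics/t1.png

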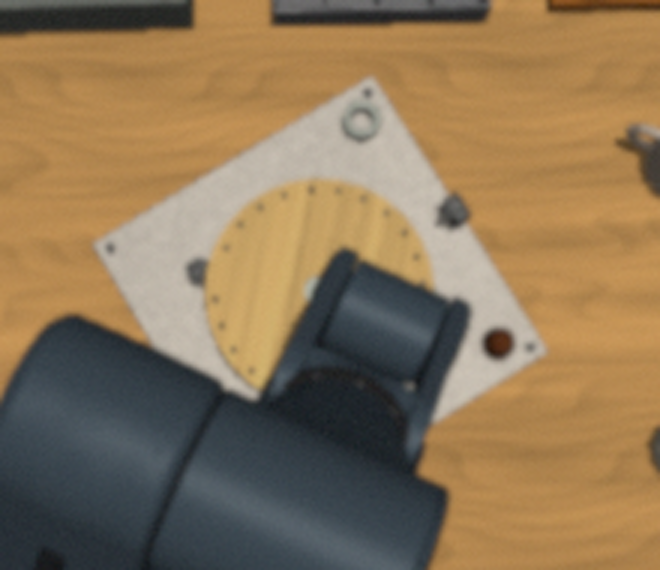

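The fingertip is shut and hangs over the disc, behind and to the left of the knob. In the top crop the pointer at (440,225) and the far rim stay visible. A clockwise spin makes the tab approach the pointer across that visible side, so I'll hop over the knob and push it towards the robot.

```bash
python3 -m crank '[{"dp":[0,0,0.6],"angular":[0,0,0]},{"dp":[0.7,-0.15,0],"angular":[0,0,0]},{"dp":[0.9,-0.2,0],"angular":[0,0,0]},{"dp":[0.9,-0.2,0],"angular":[0,0,0]},{"dp":[0.9,-0.2,0],"angular":[0,0,0]},{"dp":[0,0,-0.5],"angular":[0,0,0]},{"dp":[0,0,-0.6],"angular":[0,0,0]},{"dp":[0,0,-0.3],"angular":[0,0,0]},{"dp":[0,0,0],"angular":[0,0,0]}]'
cat >> h.py <<'E'
C=np.array([.508,-.044])
def ringprof(s,r,z,step=1.0,w=3):
    a=np.radians(np.arange(-180,180,step))
    uv=np.array([w2px(s,(C[0]+r*np.cos(t),C[1]+r*np.sin(t),z)) for t in a],np.float32)
    return np.degrees(a),cv2.remap(s["image"],uv[None,:,0],uv[None,:,1],cv2.INTER_LINEAR)[0].astype(float)
E
python3 - <<'E'
from h import *
for n in("top","side"):
    s=vision.snapshot(n)
    for r,z in((.134,.072),(.06,.09),(.160,.071)):
        a,p=ringprof(s,r,z,6); g=p.mean(1); print(n,r,z); print(" ".join(f"{int(x)}:{int(y)}" for x,y in zip(a,g)))
    if n=="side": cv2.imwrite("pics/s2.png",cv2.resize(s["image"][110:310,170:370],None,fx=3,fy=3))
E
```

```text
t: 3.85
tcp_pos: [0.5448, -0.1133, 0.107]
tool_rot: [0.108, 0.994, 0.0, -0.001]
force: [0.1, 0.1, -0.5]
finger_gap: 0.001
gripper_force: 0.0
top 0.134 0.072
-180:86 -174:92 -168:99 -162:95 -156:87 -150:74 -144:68 -138:65 -132:62 -126:54 -119:120 -114:172 -108:173 -102:176 -96:150 -90:92 -84:60 -78:58 -72:33 -66:59 -59:65 -54:74 -48:85 -42:95 -36:96 -29:95 -24:91 -18:57 -12:61 -6:185 0:183 6:184 12:184 18:186 24:186 29:186 36:185 42:190 48:187 54:185 59:191 66:188 72:119 78:54 84:62 90:65 96:70 102:73 108:82 114:62 119:70 126:92 132:85 138:79 144:75 150:74 156:76 162:74 168:77 174:79
top 0.06 0.09
-180:66 -174:65 -168:63 -162:60 -156:58 -150:56 -144:51 -138:48 -132:40 -126:38 -119:41 -114:41 -108:42 -102:42 -96:41 -90:43 -84:39 -78:42 -72:41 -66:42 -59:35 -54:35 -48:39 -42:53 -36:58 -29:62 -24:64 -18:62 -12:62 -6:64 0:66 6:75 12:118 18:152 24:163 29:165 36:162 42:163 48:162 54:163 59:163 66:164 72:162 78:158 84:110 90:55 96:53 102:55 108:59 114:60 119:63 126:64 132:64 138:65 144:67 150:67 156:66 162:67 168:67 174:66
top 0.16 0.071
-180:69 -174:72 -168:77 -162:91 -156:100 -150:91 -144:
[... 1110 characters left out ...]
65 0:172 6:170 12:169 18:169 24:167 29:166 36:165 42:166 48:165 54:165 59:165 66:165 72:165 78:165 84:165 90:166 96:166 102:169 108:169 114:169 119:167 126:167 132:170 138:173 144:174 150:148 156:101 162:95 168:94 174:95
side 0.16 0.071
-180:104 -174:104 -168:107 -162:107 -156:105 -150:105 -144:106 -138:107 -132:109 -126:108 -119:106 -114:107 -108:107 -102:106 -96:107 -90:167 -84:183 -78:181 -72:184 -66:186 -59:77 -54:178 -48:181 -42:142 -36:80 -29:131 -24:182 -18:148 -12:143 -6:143 0:148 6:91 12:80 18:47 24:48 29:48 36:76 42:155 48:152 54:147 59:152 66:151 72:154 78:155 84:177 90:147 96:152 102:152 108:156 114:155 119:158 126:160 132:154 138:122 144:91 150:89 156:105 162:106 168:106 174:104
```

View pics/s2.png

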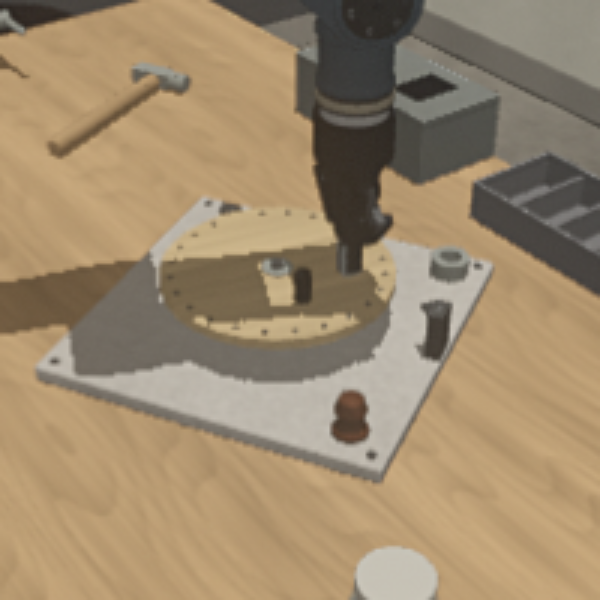

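The side picture puts the finger at (348,262), level with the knob at (302,285) and about 30 mm from it. Now the flick, then lift clear.

```bash
python3 -m crank '[{"dp":[-0.25,0.05,0],"angular":[0,0,0]},{"dp":[-0.4,0.08,0],"angular":[0,0,0]},{"dp":[-0.5,0.1,0],"angular":[0,0,0]},{"dp":[-0.5,0.1,0],"angular":[0,0,0]},{"dp":[-0.5,0.1,0],"angular":[0,0,0]},{"dp":[0,0,0.4],"angular":[0,0,0]},{"dp":[0,0,0.7],"angular":[0,0,0]},{"dp":[0,0,0.7],"angular":[0,0,0]},{"dp":[-0.6,0.6,0],"angular":[0,0,0]},{"dp":[-0.8,0.9,0],"angular":[0,0,0]},{"dp":[-0.8,0.9,0],"angular":[0,0,0]}]'
cat >> h.py <<'E'
def knob(s):  # bearing of the black knob in the side view
    P=[ringprof(s,.06,z,1.0)[1].max(1) for z in (.084,.09,.096)]
    g=np.mean(P,0); k=cv2.blur(np.r_[g[-10:],g,g[:10]][None],(9,1))[0,10:-10]
    i=int(k.argmin()); return i-180.0, k[i]
def tab(s):  # bearing of tab in top view: bluish-grey dark patch over white board
    a,_=ringprof(s,.134,.072,1.0); g=np.mean([ringprof(s,r,.072,1.0)[1].max(1) for r in(.13,.134,.138)],0)
    return a,g
E
python3 - <<'E'
from h import *
for i in range(4):
    t=sense()["t"]; s=vision.snapshot("side"); print(t,knob(s))
cv2.imwrite("pics/s3.png",s["image"])
E
```

```text
t: 5.05
tcp_pos: [0.4158, -0.0291, 0.1629]
tool_rot: [0.109, 0.994, -0.0, 0.002]
force: [0.3, 0.4, 0.2]
finger_gap: 0.001
gripper_force: 0.0
5.05 (101.0, np.float64(59.407407407407526))
5.1 (94.0, np.float64(59.51851851851861))
5.15 (86.0, np.float64(60.85185185185185))
5.2 (78.0, np.float64(60.66666666666686))
```

The disc spins freely at about −2.7 rad/s. I'll lower the tip to hover over the near rim and let the disc coast.

```bash
python3 -m crank '[{"dp":[-0.1,0.1,-0.7],"angular":[0,0,0]},{"dp":[0,0,-0.7],"angular":[0,0,0]},{"dp":[0,0,-0.4],"angular":[0,0,0]},{"dp":[0,0,-0.3],"angular":[0,0,0]},{"dp":[0,0,0],"angular":[0,0,0]},{"dp":[0,0,0],"angular":[0,0,0]},{"dp":[0,0,0],"angular":[0,0,0]},{"dp":[0,0,0],"angular":[0,0,0]},{"dp":[0,0,0],"angular":[0,0,0]},{"dp":[0,0,0],"angular":[0,0,0]},{"dp":[0,0,0],"angular":[0,0,0]},{"dp":[0,0,0],"angular":[0,0,0]},{"dp":[0,0,0],"angular":[0,0,0]},{"dp":[0,0,0],"angular":[0,0,0]},{"dp":[0,0,0],"angular":[0,0,0]},{"dp":[0,0,0],"angular":[0,0,0]},{"dp":[0,0,0],"angular":[0,0,0]},{"dp":[0,0,0],"angular":[0,0,0]},{"dp":[0,0,0],"angular":[0,0,0]},{"dp":[0,0,0],"angular":[0,0,0]}]'
python3 - <<'E'
from h import *
for i in range(5):
    t=sense()["t"]; s=vision.snapshot("side"); print(t,knob(s))
cv2.imwrite("pics/s3.png",cv2.resize(s["image"][110:310,170:370],None,fx=3,fy=3))
s=vision.snapshot("top");cv2.imwrite("pics/t3.png",cv2.resize(s["image"][100:290,160:380],None,fx=3,fy=3))
E
```

```text
t: 7.25
tcp_pos: [0.4119, -0.0261, 0.0983]
tool_rot: [0.109, 0.994, -0.0, 0.0]
force: [-0.6, 0.3, -0.0]
finger_gap: -0.001
gripper_force: 0.0
7.25 (173.0, np.float64(57.185185185185105))
7.3 (168.0, np.float64(57.81481481481512))
7.35 (157.0, np.float64(59.25925925925929))
7.4 (156.0, np.float64(58.18518518518504))
7.45 (151.0, np.float64(58.03703703703695))
```

View pics/s3.png

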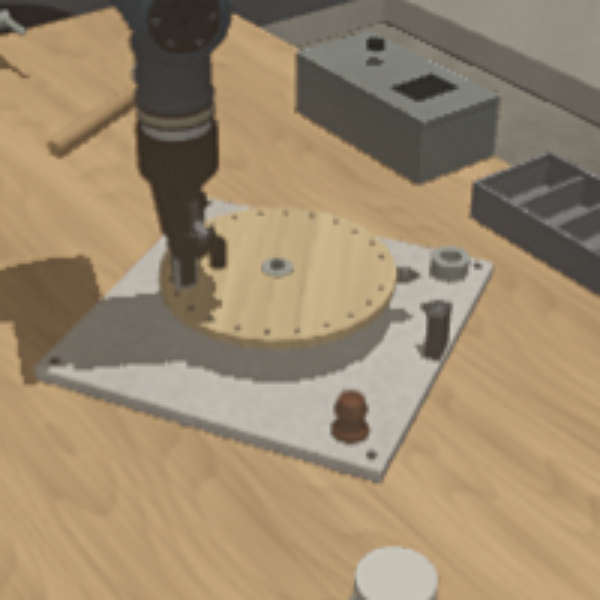

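View pics/t3.png

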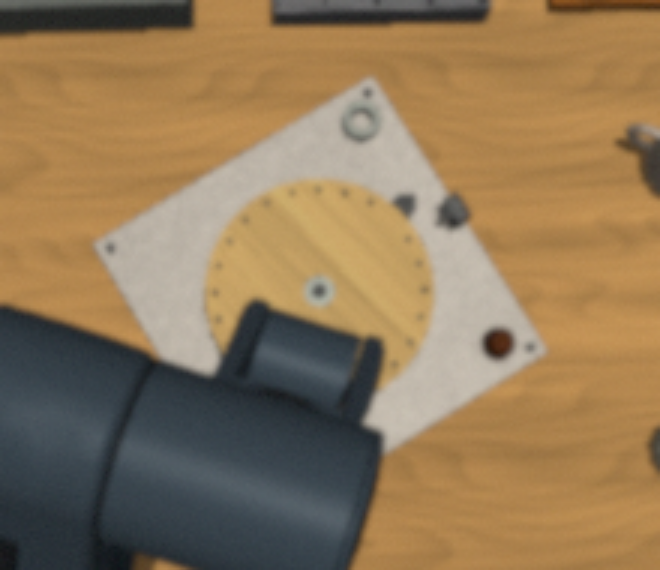

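The side picture shows the finger at (185,285) over the near rim. The tab is at about (405,272) and coming towards the pointer at (437,310). In the top crop the tab is at (405,205) and the pointer at (445,215). It's still too fast, so I'll let it coast about 3 s more and write a tab detector for the top view.

```bash
python3 -m crank '[{"dp":[0,0,0],"angular":[0,0,0]},{"dp":[0,0,0],"angular":[0,0,0]},{"dp":[0,0,0],"angular":[0,0,0]},{"dp":[0,0,0],"angular":[0,0,0]},{"dp":[0,0,0],"angular":[0,0,0]},{"dp":[0,0,0],"angular":[0,0,0]},{"dp":[0,0,0],"angular":[0,0,0]},{"dp":[0,0,0],"angular":[0,0,0]},{"dp":[0,0,0],"angular":[0,0,0]},{"dp":[0,0,0],"angular":[0,0,0]},{"dp":[0,0,0],"angular":[0,0,0]},{"dp":[0,0,0],"angular":[0,0,0]},{"dp":[0,0,0],"angular":[0,0,0]},{"dp":[0,0,0],"angular":[0,0,0]},{"dp":[0,0,0],"angular":[0,0,0]},{"dp":[0,0,0],"angular":[0,0,0]},{"dp":[0,0,0],"angular":[0,0,0]},{"dp":[0,0,0],"angular":[0,0,0]},{"dp":[0,0,0],"angular":[0,0,0]},{"dp":[0,0,0],"angular":[0,0,0]}]'
cat >> h.py <<'E'
def tabtop(s,rs=(.127,.130,.133,.136,.139),lo=-110,hi=80,z=.072):
    g=np.mean([ringprof(s,r,z,.5)[1].max(1) for r in rs],0); a=np.arange(-180,180,.5)
    w=np.clip(160-g,0,80)*((a>lo)&(a<hi)); 
    if w.max()<15: return None
    m=a[w.argmax()]; k=abs(a-m)<9
    return round((a*w)[k].sum()/w[k].sum(),1), int(w.max())
E
python3 - <<'E'
from h import *
for i in range(4):
    t=sense()["t"]; s=vision.snapshot("side"); k=knob(s); T=vision.snapshot("top"); print(t,k,"top+.05",tabtop(T))
print("ptr",tabtop(T,(.154,.156,.158),-75,-40,.071), [tabtop(T,(r,),-75,-40,.071) for r in (.152,.154,.156,.158,.16)])
E
```

```text
t: 9.55
tcp_pos: [0.4119, -0.0261, 0.0983]
tool_rot: [0.109, 0.994, 0.0, -0.0]
force: [-0.5, -0.1, -0.0]
finger_gap: -0.001
gripper_force: 0.0
9.55 (-43.0, np.float64(61.18518518518504)) top+.05 None
9.65 (-31.0, np.float64(61.0000000000001)) top+.05 None
9.75 (-48.0, np.float64(60.99999999999992)) top+.05 None
9.85 (-54.0, np.float64(60.96296296296308)) top+.05 None
ptr (np.float64(-60.7), 80) [(np.float64(-60.6), 79), (np.float64(-60.7), 80), (np.float64(-60.8), 80), (np.float64(-60.8), 80), (np.float64(-60.8), 80)]
```

```bash
python3 -m crank '[{"dp":[0,0,0],"angular":[0,0,0]},{"dp":[0,0,0],"angular":[0,0,0]},{"dp":[0,0,0],"angular":[0,0,0]},{"dp":[0,0,0],"angular":[0,0,0]},{"dp":[0,0,0],"angular":[0,0,0]},{"dp":[0,0,0],"angular":[0,0,0]},{"dp":[0,0,0],"angular":[0,0,0]},{"dp":[0,0,0],"angular":[0,0,0]},{"dp":[0,0,0],"angular":[0,0,0]},{"dp":[0,0,0],"angular":[0,0,0]},{"dp":[0,0,0],"angular":[0,0,0]},{"dp":[0,0,0],"angular":[0,0,0]}]'
python3 - <<'E'
from h import *
for i in range(4):
    t=sense()["t"]; T=vision.snapshot("top"); print(t,tabtop(T)); 
    t=sense()["t"]; print(t,knob(vision.snapshot("side")))
E
```

```text
t: 11.15
tcp_pos: [0.4119, -0.0261, 0.0983]
tool_rot: [0.108, 0.994, -0.0, 0.0]
force: [0.7, -0.5, -0.3]
finger_gap: 0.002
gripper_force: 0.0
11.15 (np.float64(76.5), 71)
11.2 (-102.0, np.float64(62.03703703703694))
11.25 (np.float64(74.7), 71)
11.3 (-105.0, np.float64(62.48148148148153))
11.35 (np.float64(72.1), 71)
11.4 (-108.0, np.float64(62.51851851851846))
11.45 (np.float64(69.3), 68)
11.5 (-111.0, np.float64(61.74074074074073))
```

The disc is down to about 0.45 rad/s with 129° still to go, so it will stall short of the pointer. Time is plentiful, so I'll lift off, let it stop, and flick again; on its second pass it should come by at a slow, predictable speed.

```bash
python3 -m crank '[{"dp":[0,0,0.7],"angular":[0,0,0]},{"dp":[0,0,0.7],"angular":[0,0,0]},{"dp":[0,0,0.7],"angular":[0,0,0]},{"dp":[0,0,0],"angular":[0,0,0]},{"dp":[0,0,0],"angular":[0,0,0]},{"dp":[0,0,0],"angular":[0,0,0]},{"dp":[0,0,0],"angular":[0,0,0]},{"dp":[0,0,0],"angular":[0,0,0]},{"dp":[0,0,0],"angular":[0,0,0]},{"dp":[0,0,0],"angular":[0,0,0]},{"dp":[0,0,0],"angular":[0,0,0]},{"dp":[0,0,0],"angular":[0,0,0]}]'
python3 - <<'E'
from h import *
for i in range(3):
    t=sense()["t"]; T=vision.snapshot("top"); print(t,tabtop(T)); 
    t=sense()["t"]; print(t,knob(vision.snapshot("side")))
E
```

```text
t: 12.75
tcp_pos: [0.4119, -0.0261, 0.1613]
tool_rot: [0.109, 0.994, 0.0, -0.0]
force: [-0.5, 0.4, -0.6]
finger_gap: 0.002
gripper_force: 0.0
12.75 (np.float64(44.8), 71)
12.8 (-133.0, np.float64(63.55555555555554))
12.85 (np.float64(44.0), 77)
12.9 (-135.0, np.float64(62.48148148148151))
12.95 (np.float64(43.0), 73)
13.0 (-136.0, np.float64(61.85185185185195))
```

```bash
python3 -m crank '[{"dp":[0.55,-0.63,0],"angular":[0,0,-7.6]},{"dp":[0.55,-0.63,0],"angular":[0,0,-7.6]},{"dp":[0.55,-0.63,0],"angular":[0,0,-7.6]},{"dp":[0.55,-0.63,0],"angular":[0,0,-7.6]},{"dp":[0.55,-0.63,0],"angular":[0,0,-7.6]},{"dp":[0,0,-0.6],"angular":[0,0,0]},{"dp":[0,0,-0.6],"angular":[0,0,0]},{"dp":[0,0,-0.6],"angular":[0,0,0]},{"dp":[0,0,0],"angular":[0,0,0]}]'
python3 - <<'E'
from h import *
for i in range(2):
    t=sense()["t"]; T=vision.snapshot("top"); print(t,tabtop(T)); 
    t=sense()["t"]; print(t,knob(vision.snapshot("side")))
E
```

```text
t: 13.95
tcp_pos: [0.4929, -0.12, 0.1054]
tool_rot: [0.426, 0.905, 0.0, -0.003]
force: [-1.6, 0.0, 0.6]
finger_gap: 0.0
gripper_force: 0.0
13.95 (np.float64(-105.2), 80)
14.0 (0.0, np.float64(57.77777777777762))
14.05 (np.float64(-105.2), 80)
14.1 (-138.0, np.float64(57.77777777777772))
```

```bash
python3 -m crank '[{"dp":[-0.16,0.19,0],"angular":[0,0,0]},{"dp":[-0.26,0.31,0],"angular":[0,0,0]},{"dp":[-0.26,0.31,0],"angular":[0,0,0]},{"dp":[-0.26,0.31,0],"angular":[0,0,0]},{"dp":[-0.26,0.31,0],"angular":[0,0,0]},{"dp":[-0.26,0.31,0],"angular":[0,0,0]},{"dp":[0,0,0.4],"angular":[0,0,0]},{"dp":[0,0,0.7],"angular":[0,0,0]},{"dp":[0,0,0.7],"angular":[0,0,7.6]},{"dp":[-0.42,0.46,0],"angular":[0,0,7.6]},{"dp":[-0.42,0.46,0],"angular":[0,0,7.6]},{"dp":[-0.42,0.46,0],"angular":[0,0,7.6]},{"dp":[0,0,-0.6],"angular":[0,0,7.6]},{"dp":[0,0,-0.7],"angular":[0,0,0]},{"dp":[0,0,-0.6],"angular":[0,0,0]},{"dp":[0,0,0],"angular":[0,0,0]}]'
python3 - <<'E'
from h import *
for i in range(3):
    t=sense()["t"]; T=vision.snapshot("top"); print(t,tabtop(T)); 
    t=sense()["t"]; print(t,knob(vision.snapshot("side")))
E
```

```text
t: 15.75
tcp_pos: [0.4111, -0.0261, 0.1029]
tool_rot: [0.108, 0.994, 0.001, -0.002]
force: [-0.1, -0.4, -0.7]
finger_gap: 0.001
gripper_force: 0.0
15.75 None
15.8 (20.0, np.float64(61.29629629629611))
15.85 None
15.9 (5.0, np.float64(60.888888888888744))
15.95 None
16.0 (-10.0, np.float64(60.55555555555534))
```

```bash
python3 -m crank '[{"dp":[0,0,-0.3],"angular":[0,0,0]},{"dp":[0,0,0],"angular":[0,0,0]},{"dp":[0,0,0],"angular":[0,0,0]},{"dp":[0,0,0],"angular":[0,0,0]},{"dp":[0,0,0],"angular":[0,0,0]},{"dp":[0,0,0],"angular":[0,0,0]},{"dp":[0,0,0],"angular":[0,0,0]},{"dp":[0,0,0],"angular":[0,0,0]}]'
python3 - <<'E'
from h import *
d=[]
for i in range(5):
    t=sense()["t"]; r=tabtop(vision.snapshot("top"))
    print(t,r); d.append((t,r[0])) if r else 0
t,a=np.array(d).T; p=np.polyfit(t-t[-1],a,1); print(p, sense()["tcp_pos"])
w=p[0]
for k in(0,15,30): # decel deg/s^2
    dt=np.roots([k/2,w,p[1]+60.7]) ; print(k,t[-1]+dt)
E
```

```text
t: 16.85
tcp_pos: [0.4128, -0.027, 0.0954]
tool_rot: [0.108, 0.994, -0.0, 0.0]
force: [-0.8, -0.5, -0.3]
finger_gap: 0.003
gripper_force: 0.0
16.85 None
16.9 (np.float64(77.9), 70)
16.95 (np.float64(75.6), 64)
17.0 (np.float64(72.0), 71)
17.05 (np.float64(67.1), 70)
[-72.    67.75] [ 0.41283177 -0.02697444  0.09530271]
0 [18.83402778]
15 [24.28173463 19.41826537]
30 [19.45+1.67431578j 19.45-1.67431578j]
```

```bash
python3 -m crank '[{"dp":[0,0,0],"angular":[0,0,0]},{"dp":[0,0,0],"angular":[0,0,0]},{"dp":[0,0,0],"angular":[0,0,0]},{"dp":[0,0,0],"angular":[0,0,0]},{"dp":[0,0,0],"angular":[0,0,0]},{"dp":[0,0,0],"angular":[0,0,0]}]' | head -2
cat > tr.py <<'E'
from h import *
import sys
d=[]
for i in range(int(sys.argv[1])):
    t=sense()["t"]; r=tabtop(vision.snapshot("top"),hi=75)
    d.append((t,r[0]))
d=np.array(d); t,a=d.T; print(d.tolist()); p=np.polyfit(t-t[-1],a,1); now=sense()["t"]
print("w",p[0],"now",now,"ang now",p[1]+p[0]*(now-t[-1]))
E
python3 tr.py 5
```

```text
t: 17.7
tcp_pos: [0.4129, -0.027, 0.0953]
[[17.7, 10.3], [17.75, 6.3], [17.8, 2.4], [17.85, -1.5], [17.9, -5.1]]
w -77.20000000000005 now 17.95 ang now -9.099999999999952
```

```bash
python3 -m crank '[{"dp":[0,0,0],"angular":[0,0,0]},{"dp":[0,0,0],"angular":[0,0,0]},{"dp":[0,0,0],"angular":[0,0,0]},{"dp":[0,0,0],"angular":[0,0,0]},{"dp":[0,0,0],"angular":[0,0,0]},{"dp":[0,0,0],"angular":[0,0,0]},{"dp":[0,0,-0.23],"angular":[0,0,0]},{"dp":[0,0,-0.02],"angular":[0,0,0]}]'
python3 tr.py 3; python3 -c "
from station import sense; print(sense()['force'],sense()['tcp_pos'])"
```

```text
t: 18.75
tcp_pos: [0.4132, -0.0271, 0.0874]
tool_rot: [0.109, 0.994, -0.0, 0.0]
force: [0.7, -0.0, 4.9]
finger_gap: -0.001
gripper_force: 2.1
[[18.75, -56.7], [18.8, -56.7], [18.85, -56.7]]
w -1.7030819085362454e-13 now 18.9 ang now -56.7
[ 1.27212775 -0.49106471  2.96547647] [ 0.41328322 -0.02714128  0.08783585]
```

It stopped under about 4 N with the tab roughly 3–4° short of the pointer. I'll look closely before nudging it.

Run:
```python
from h import *
a=vision.snapshot("top"); b=vision.snapshot("side")
im1=cv2.resize(a["image"][150:210,250:330],(800,600),interpolation=cv2.INTER_CUBIC)
im2=cv2.resize(b["image"][190:235,285:345],(800,600),interpolation=cv2.INTER_CUBIC)
def draw(im,s,x0,y0,k,angs):
    for an,col in angs:
        t=np.radians(an)
        for r in (.125,.135,.144,.151,.158):
            u=(w2px(s,(C[0]+r*np.cos(t),C[1]+r*np.sin(t),.072))-[x0,y0])*k+k/2
            cv2.circle(im,tuple(int(v) for v in u),3,col,-1)
A=((-60,(0,0,255)),(-56.7,(0,255,0)))
draw(im1,a,250,150,10,A); draw(im2,b,285,190,13.33,A)
cv2.imwrite("pics/z.png",np.hstack([cv2.resize(im1,(400,300)),cv2.resize(im2,(400,300))]))
```

```text
(no output)
```

View pics/z.png

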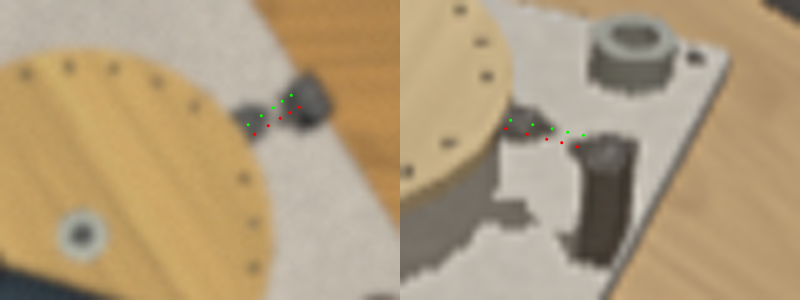

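In both views the tab's axis lies about 3° anticlockwise of the pointer, so it stopped just short. I'll nudge it 3° clockwise with the resting fingertip, in slow steps.

```bash
python3 -m crank '[{"dp":[0.01,0.05,0],"angular":[0,0,-0.8]},{"dp":[0.01,0.05,0],"angular":[0,0,-0.8]},{"dp":[0.01,0.05,0],"angular":[0,0,-0.8]},{"dp":[0.01,0.03,0],"angular":[0,0,-0.8]},{"dp":[0,0,0],"angular":[0,0,0]},{"dp":[0,0,0],"angular":[0,0,0]}]'
python3 - <<'E'
from h import *
a=vision.snapshot("top"); b=vision.snapshot("side")
for s in(a,b): print([tabtop(s,(r,),-85,-35)for r in(.126,.130,.134,.138)],[tabtop(s,(r,),-85,-35)for r in(.148,.15,.152,.154,.156)])
im1=cv2.resize(a["image"][150:210,250:330],(800,600),interpolation=cv2.INTER_CUBIC)
im2=cv2.resize(b["image"][190:235,285:345],(800,600),interpolation=cv2.INTER_CUBIC)
cv2.imwrite("pics/z2.png",cv2.resize(np.hstack([im1,im2]),(800,300)))
E
```

```text
t: 19.6
tcp_pos: [0.4143, -0.0216, 0.0879]
tool_rot: [0.136, 0.991, -0.0, 0.0]
force: [1.9, -0.4, 3.4]
finger_gap: 0.001
gripper_force: 1.7
[(np.float64(-59.7), 63), (np.float64(-59.8), 65), (np.float64(-59.7), 69), (np.float64(-59.8), 56)] [(np.float64(-60.6), 69), (np.float64(-60.6), 75), (np.float64(-60.6), 80), (np.float64(-60.7), 80), (np.float64(-60.8), 80)]
[(np.float64(-64.5), 80), (np.float64(-63.2), 73), (np.float64(-61.4), 75), (np.float64(-60.7), 77)] [(np.float64(-82.8), 46), (np.float64(-83.2), 45), (np.float64(-83.1), 45), (np.float64(-82.9), 45), (np.float64(-38.2), 50)]
```

View pics/z2.png

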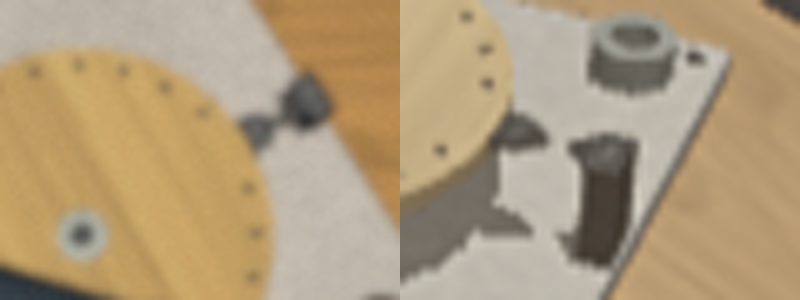

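The tab's point in the side view is at (549,135) and the pointer's is at (568,147), with the tab still about 1° short in both views. One last 1° nudge, then a hold.

```bash
python3 -m crank '[{"dp":[0,0.03,0],"angular":[0,0,-0.5]},{"dp":[0,0.03,0],"angular":[0,0,-0.5]},{"dp":[0,0,0],"angular":[0,0,0]},{"dp":[0,0,0],"angular":[0,0,0]},{"dp":[0,0,0],"angular":[0,0,0]},{"dp":[0,0,0],"angular":[0,0,0]},{"dp":[0,0,0],"angular":[0,0,0]}]'
python3 - <<'E'
from h import *
for i in range(2):
    a=vision.snapshot("top"); print(tabtop(a),tabtop(a,(.148,.15,.152),-85,-35),sense()["force"].round(1))
E
```

```text
t: 20.4
tcp_pos: [0.4142, -0.0198, 0.0878]
tool_rot: [0.145, 0.989, -0.0, 0.0]
force: [3.5, -0.5, 3.9]
finger_gap: 0.004
gripper_force: 1.7
(np.float64(-60.7), 66) (np.float64(-60.7), 74) [ 2.6 -0.3  2.2]
(np.float64(-60.7), 66) (np.float64(-60.7), 73) [ 2.5 -0.6  3.7]
```

The tab and the pointer both bear −60.7°. The disc is still, and the fingertip holds it with 2–4 N.

```bash
python3 -c "
from station import order; print(order.sign_off())"
```

```text
the job is handed in; nothing more can be done
None
```

Job handed in at about 20 s: the disc spun freely on its own, then stopped under a light 2–4 N fingertip hold with the tab in line with the pointer (both at −60.7° in the top camera); it took a second flick, because the first spin died short of the pointer, and after braking I dragged the disc about 4° with the fingertip to line it up.

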